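Bring the slack column clamp up to its spring mark

ROBOT

A 7-joint arm with a two-finger parallel gripper is mounted at the origin on the work surface. World frame = base frame: x ahead of the robot, y to its left, z up, the work surface at z = 0. Lengths are in m, angles in rad, forces in N, time in s.
With the tool pointing down it reaches from about 0.4 to 0.85 m from the base axis. Payload 4.5 kg.
Tool frame: the origin (TCP) lies at the very end of the fingers, on their centre line; the grasp point (between the pads) lies 19 mm behind it; z points along the fingers, y is the line along which they close (so a half turn about z gives the same grasp; the last joint's range is limited). The gripper opens to 88 mm and grips with 3 to 60 N. Pads are 18 mm wide; open, the fingers measure 123 mm over their backs; the gripper's body (75 mm by 187 mm) begins 45 mm behind the grasp point.
Start: joints at [-1.119, 0.689, -0.195, 1.565, 0.157, 0.902, -0.215], TCP at [0.254, 0.571, 0.239] pointing down, gripper open.
Joint ranges: [-3.01, 3.01], [-0.46, 2.08], [-1.47, 1.51], [0.13, 2.56], [-1, 4.14], [0.04, 2.09], [-2.66, 2.66]. Speed limits (rad/s): [2.57, 2.57, 3.14, 3.14, 3.14, 3.14, 3.14].

INTERFACE

Orientations are given as a unit quaternion [x, y, z, w].
In Python, from plant import r, eyes, nets gives the robot as it stands.
- The arm moves only by the shell command python3 -m pendant 'ROWS' [FORCE]. ROWS is JSON, a list of rows, each an object of numbers: "claw": the opening, from 0 (shut) to 1 (fully open); "dx", "dy", "dz": the shift along the world's x, y, z in mm; "twist": the turn about the world's z in rad. In form: [{"claw": .., "dx": .., "dy": .., "dz": .., "twist": ..}, ...]. A call has 1 to 8 rows; each row is the pose to reach, as a shift and turn from the pose commanded when the call began; what a row does not reach only later rows make up. A row lasts 1/10 s, in which the tool goes at most 50 mm and 8.59 degrees, less where a joint would pass 70% of its speed; a pose out of reach is approached as far as the arm can. A call with a gripper value outside its range is refused whole. The fingers move at their own pace and stop on an object; FORCE is the grip in N (left out, the last holds). Time passes only in rows, so rows that repeat a pose let the fingers close. It gives the time, the measured TCP pose, the force, the opening and the grip force at its end, in the units of the state.
- r.get_state(): the state, without advancing time (a new reading comes with each control period).
- eyes.snapshot(name): name is "scene" or "top"; returns (picture, depth): 400x640x3 uint8, blue, green, red; 400x640 float32, m along the optical axis (not along the pixel's ray), 0 where there is no reading.
- eyes.camera_info(name): a dict with "K" (3x3 intrinsics, pixels), "world_to_cam" (4x4, takes a point from world to camera coordinates). Camera axes: x right, y down, z forward; pixel columns grow to the right and rows downward; lengths in m; the calibration is good to about 2 mm. A picture is of the moment at which its call begins. camera_info takes no time and is no camera call.
- r.finish_job(): hands the job in; it is judged then, once.
Trained networks look in the newest picture that a camera, given by its name, has taken for a name from the list of things; names that differ only in an ending like _2 or _b are one class to them, and where a whole thing is asked for, a point or a joint stands for the part that bears it (a point fixed in the world has none). Each returns a list of dicts, best first, with "confidence" (0 to 1); they miss things now and then, are a little off and sometimes report something else, mostly with a low value. They report only what shows in the picture. A call takes as long as a camera call.
- nets.spot_in(camera, query): "box" ([left, top, width, height] as shares, 0 to 1, of the picture: columns of its width, rows of its height, round what is visible of it).
- nets.place_of(camera, query): "position" ([column, row] as shares, 0 to 1, of the picture: columns of its width, rows of its height: a listed point, or the origin of a listed thing).
The state is a dict: "clock": time; "q": joint angles; "qd": joint speeds; "joint_torque": joint torques, N m; "tool_pos": TCP position; "eef_rot": TCP orientation; "contact_force": force on the tool from outside, world axes, zero at the start; "moment": the same for the moment, N m; "opening": opening from 0.0 (shut) to 1.0 (fully open); "finger_force": force on a finger pad.
Only numpy, scipy, OpenCV 4.12 (cv2) and the standard library are available. Lean on these libraries where they do the work, as an engineer would, in place of code of your own. Each camera call takes 0.05 s, during which the arm holds its last target. There are 200 camera calls.

TASK

Two identical column clamps stand on the lab bench, each with a black bar knob and a flat steel spring arm over a white scale card. On one the pointer already stands on the broad black band; on the other it hangs slack, well short of it. Turn the slack clamp's knob clockwise until its pointer stands over the black band and let go, without pushing the spring arm itself and leaving the other clamp's setting as it is.

Things in the scene. Friction and masses are not known exactly. Their poses are not given: they have to be found in the camera images.
- slack_knob (a point): Grip point on the vertical axis of the slack clamp's knob, 90 mm above the bench; turns with it. The knob is a black upright bar 44 mm long (point x axis), 14 mm thick (y), its top 12 mm above this point, its foot 20 mm below, on a 46 mm disc 8 mm thick. Clockwise from above tightens; about 0.15 N m; stays where left; 0.8 to 1.3 rad of turn to mid-band, and it can be turned 0.5 rad past it
- slack_arm: The slack clamp's flat steel spring arm. Origin: on its pointer, 5 mm from the tip, 70 mm above the bench. Pointer 6 mm wide, arm 12 mm; the pivot post (91 mm above the bench) is 140 mm away along the body's +y axis. It follows the knob: each radian of clockwise knob turn swings the tip 40 mm along its arc towards its own -x, to the mark
- slack_mark (a point): Middle of the black band on the slack clamp's white scale card, given at pointer height; the band is 20 mm wide along the tip's path (10 mm either side). Each clamp is a fixed white box 210 x 210 mm, 60 mm high, with an grey deck; a steel column 18 mm thick sticks out of two of its sides
- set_arm: The spring arm of the other, identical clamp, whose pointer stands over its black band already and must stay there; origin at its pointer tip, axes as for the slack arm

How it is judged:
By the outcome, as a careful person would: the job done as asked, in the order asked, and still so for the second after the job is handed in, with the robot touching nothing.
It also fails if it takes over 32 s, if anything falls off the work surface, if the arm or the gripper's body presses on something with over 40 N, if the wrist force passes 120 N, or if a joint passes its speed limit or range.

## Working session

There is one attempt and no reset: what is moved stays moved. The work goes in short steps, Python scripts to look and compute and a shell command to move; the robot and the scene stay as the last step left them, time stands still between calls to the robot, and variables do not carry over. Pictures are saved under pics/ and viewed, at most 10 in all, crops included, and the job is handed in when it is done.

```bash
mkdir -p pics
cat > h.py <<'E'
import numpy as np, cv2
from plant import r, eyes, nets
def px2w(cam,u,v,z):
    c=eyes.camera_info(cam);K=np.array(c["K"]);T=np.linalg.inv(np.array(c["world_to_cam"]))
    d=T[:3,:3]@np.linalg.solve(K,[u,v,1]);o=T[:3,3]
    return o+d*(z-o[2])/d[2]
def w2px(cam,p):
    c=eyes.camera_info(cam);q=np.array(c["world_to_cam"])@np.r_[p,1];q=np.array(c["K"])@q[:3];return q[:2]/q[2]
Z=dict(slack_knob=.09,slack_arm=.07,slack_mark=.07,set_arm=.07)
def find(cam,names=Z):
    for n in names:
        for d in nets.place_of(cam,n)[:3]:
            u,v=d["position"][0]*640,d["position"][1]*400
            print(cam,n,round(d["confidence"],2),np.round([u,v]),np.round(px2w(cam,u,v,Z[n]),4))
E
python3 - <<'E'
from h import *
for c in("top","scene"):
    im,_=eyes.snapshot(c);cv2.imwrite(f"pics/{c}0.png",im);find(c)
s=r.get_state();print(s["clock"],s["tool_pos"],s["eef_rot"],s["opening"])
E
```

```text
top slack_knob 0.74 [207. 223.] [0.4908 0.254  0.09  ]
top slack_arm 0.69 [255. 187.] [0.5891 0.1389 0.07  ]
top slack_mark 0.85 [253. 206.] [0.5406 0.1417 0.07  ]
top set_arm 0.56 [429. 223.] [ 0.5075 -0.3076  0.07  ]
scene slack_knob 0.78 [417. 201.] [0.4967 0.2567 0.09  ]
scene slack_knob 0.54 [375. 217.] [0.5462 0.1459 0.09  ]
scene slack_arm 0.67 [371. 235.] [0.5883 0.1352 0.07  ]
scene slack_mark 0.67 [373. 222.] [0.5495 0.142  0.07  ]
scene slack_mark 0.15 [202. 207.] [ 0.5083 -0.3063  0.07  ]
scene set_arm 0.68 [199. 210.] [ 0.517  -0.3141  0.07  ]
0.5 [0.25358651 0.57124049 0.23872078] [ 2.07382295e-01  9.78259978e-01 -3.23205010e-06  4.01062323e-06] 1.0051242064868366
```

View pics/top0.png

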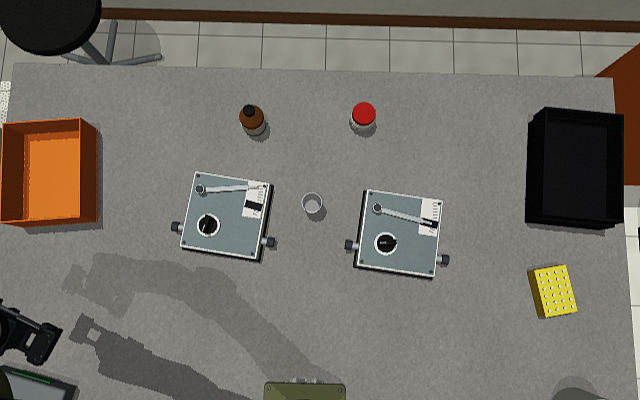

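View pics/scene0.png

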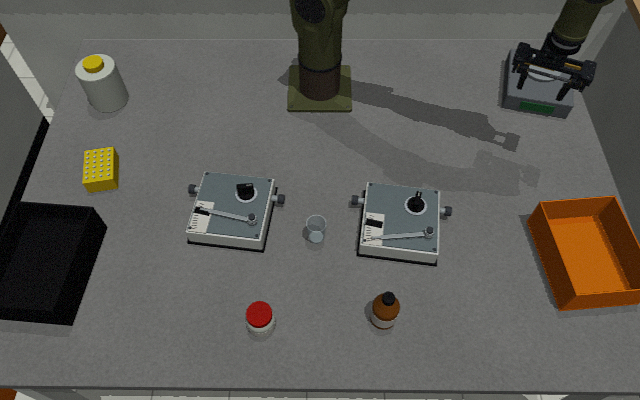

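Run:
```python
from h import *
im=cv2.imread("pics/top0.png");c=im[160:270,165:290];cv2.imwrite("pics/c1.png",cv2.resize(c,None,fx=5,fy=5,interpolation=cv2.INTER_CUBIC))
ci=eyes.camera_info("top");print(np.linalg.inv(np.array(ci["world_to_cam"]))[:3].round(3))
# dark blob in top view near knob
g=im.max(axis=2)
m=np.zeros_like(g);m[212:236,195:220]=(g[212:236,195:220]<60)
v,u=np.nonzero(m)
P=np.array([px2w("top",a,b,.1)[:2] for a,b in zip(u,v)])
C=P.mean(0);w,V=np.linalg.eigh(np.cov(P.T));print(C,np.sqrt(w)*3.46,np.arctan2(V[1,1],V[0,1]),len(u))
```

```text
[[ 0.024 -0.986  0.164  0.351]
 [-1.    -0.024 -0.    -0.019]
 [ 0.004 -0.164 -0.986  1.319]]
[0.48653026 0.24868051] [0.03820963 0.04082456] 0.9506087435895676 248
```

View pics/c1.png

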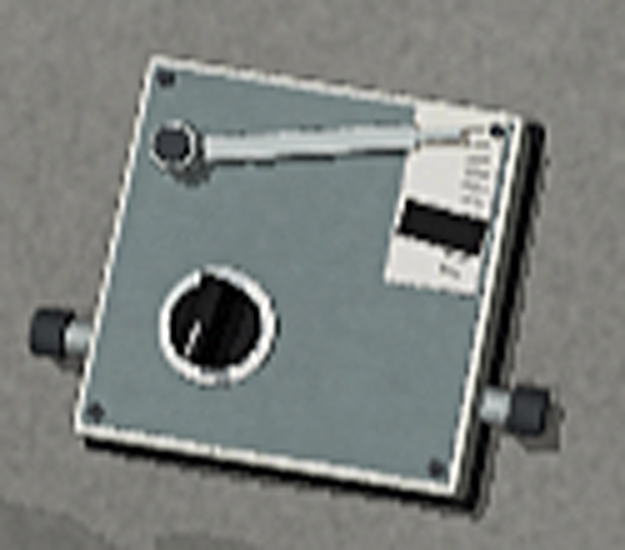

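```bash
cat >> h.py <<'E'
def cloud(cam,d,zlo,zhi,xy,rad):
    c=eyes.camera_info(cam);K=np.array(c["K"]);T=np.linalg.inv(np.array(c["world_to_cam"]))
    v,u=np.nonzero(d>0);z=d[v,u];p=np.c_[(np.linalg.inv(K)@np.c_[u,v,np.ones_like(u)].T).T*z[:,None]]
    p=p@T[:3,:3].T+T[:3,3]
    return p[(p[:,2]>zlo)&(p[:,2]<zhi)&(np.hypot(*(p[:,:2]-xy).T)<rad)]
def bar(p):
    (c,s,a)=cv2.minAreaRect(p[:,:2].astype(np.float32)*1000);w,V=np.linalg.eigh(np.cov(p[:,:2].T))
    print(len(p),p.mean(0).round(4),"rect",np.round(c,1),np.round(s,1),"ang",np.arctan2(V[1,1],V[0,1]),np.sqrt(w)*3.46)
E
python3 - <<'E'
from h import *
for c in("top","scene"):
    im,d=eyes.snapshot(c)
    for lo in (.085,.092,.097): bar(cloud(c,d,lo,.12,[.491,.254],.035))
    if c=="scene": cv2.imwrite("pics/c2.png",cv2.resize(im[175:270,345:460],None,fx=5,fy=5,interpolation=cv2.INTER_CUBIC))
E
```

```text
122 [0.4907 0.2544 0.1002] rect [490.6 255.7] [15.1 43.7] ang 2.834704718180949 [0.01536901 0.04352966]
110 [0.4901 0.2552 0.1015] rect [490.6 255.7] [15.1 43.7] ang 2.8646866586055992 [0.01500321 0.04338792]
99 [0.4905 0.2557 0.1023] rect [490.6 255.8] [14.9 43.7] ang 2.8530929735324024 [0.01441274 0.04313848]
93 [0.4985 0.2537 0.101 ] rect [495.4 254.8] [14.  44.4] ang 2.8740367777046254 [0.01397112 0.04836653]
87 [0.4974 0.254  0.1018] rect [495.4 254.8] [14.  44.4] ang 2.8743084667695618 [0.01398686 0.04762822]
80 [0.4963 0.2544 0.1024] rect [495.5 254.8] [13.7 44.2] ang 2.8724842384052014 [0.01355385 0.04612644]
```

View pics/c2.png

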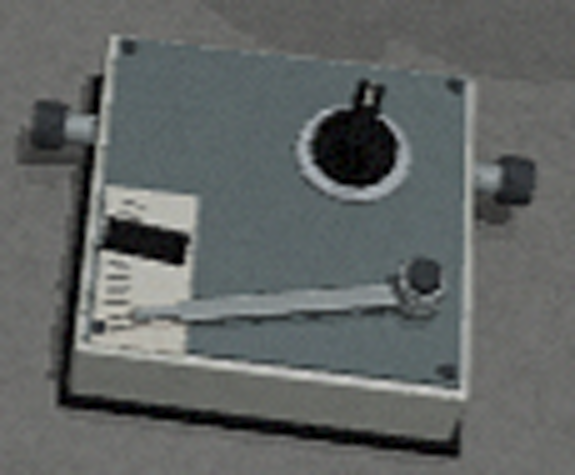

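```bash
python3 -m pendant '[{"claw":0.6,"dx":30,"dy":-40,"dz":0,"twist":0.07},{"claw":0.6,"dx":60,"dy":-79,"dz":0,"twist":0.14},{"claw":0.6,"dx":90,"dy":-119,"dz":0,"twist":0.14},{"claw":0.6,"dx":120,"dy":-158,"dz":0,"twist":0.14},{"claw":0.6,"dx":150,"dy":-198,"dz":0,"twist":0.14},{"claw":0.6,"dx":180,"dy":-237,"dz":0,"twist":0.14},{"claw":0.6,"dx":210,"dy":-277,"dz":0,"twist":0.14},{"claw":0.6,"dx":238,"dy":-316,"dz":0,"twist":0.14}]' 30
python3 -m pendant '[{"claw":0.6,"dx":0,"dy":0,"dz":0,"twist":0},{"claw":0.6,"dx":0,"dy":0,"dz":-40,"twist":0},{"claw":0.6,"dx":0,"dy":0,"dz":-80,"twist":0},{"claw":0.6,"dx":0,"dy":0,"dz":-100,"twist":0},{"claw":0.6,"dx":0,"dy":0,"dz":-100,"twist":0},{"claw":0.6,"dx":0,"dy":0,"dz":-100,"twist":0}]'
python3 - <<'E'
from h import *
s=r.get_state();q=s["eef_rot"];print(s["q"],"closing ang",np.arctan2(2*q[1]**2-1,2*q[0]*q[1]))
for c in("top","scene"):
    im,d=eyes.snapshot(c); find(c)
    if c=="scene": cv2.imwrite("pics/s3.png",cv2.resize(im[100:270,300:540],None,fx=3,fy=3))
E
```

```text
clock: 1.4
tool_pos: [0.493, 0.2534, 0.239]
eef_rot: [0.139, 0.99, 0.0, 0.0]
contact_force: [0.6, 0.8, -0.0]
opening: 0.603
finger_force: 0.0
clock: 2.0
tool_pos: [0.4916, 0.2559, 0.1392]
eef_rot: [0.138, 0.99, 0.0, 0.0]
contact_force: [-0.1, 0.3, -0.2]
opening: 0.599
finger_force: 0.0
[-0.42756508  0.74375781 -0.22728863  1.87037362  0.29118398  0.55916866
  0.44864534] closing ang 1.2935343543739932
top slack_arm 0.71 [254. 187.] [0.5887 0.143  0.07  ]
top slack_mark 0.62 [253. 205.] [0.5434 0.142  0.07  ]
top slack_mark 0.38 [255. 187.] [0.5882 0.1407 0.07  ]
top set_arm 0.74 [430. 223.] [ 0.507  -0.3101  0.07  ]
scene slack_knob 0.54 [416. 203.] [0.5045 0.2526 0.09  ]
scene slack_arm 0.74 [369. 236.] [0.5926 0.1296 0.07  ]
scene slack_mark 0.94 [374. 217.] [0.5362 0.1434 0.07  ]
scene set_arm 0.62 [205. 209.] [ 0.5132 -0.3     0.07  ]
```

View pics/s3.png

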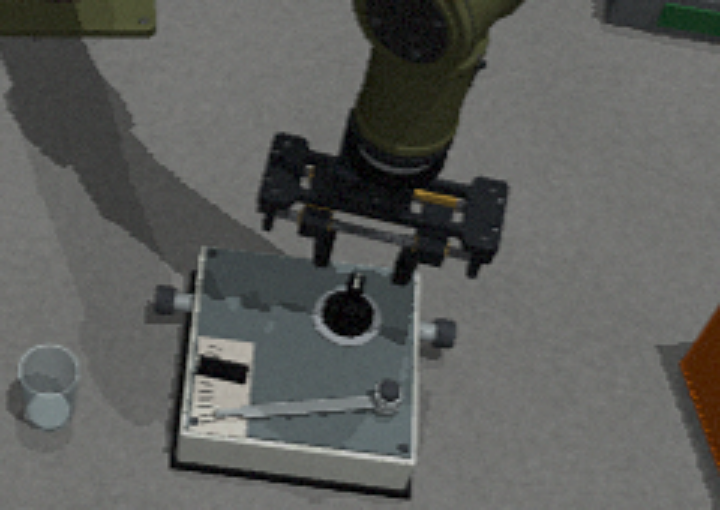

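```bash
python3 -m pendant '[{"claw":0.6,"dx":0,"dy":0,"dz":-35,"twist":0},{"claw":0.6,"dx":0,"dy":0,"dz":-63,"twist":0},{"claw":0.6,"dx":0,"dy":0,"dz":-63,"twist":0},{"claw":0,"dx":0,"dy":0,"dz":-63,"twist":0},{"claw":0,"dx":0,"dy":0,"dz":-63,"twist":0},{"claw":0,"dx":0,"dy":0,"dz":-63,"twist":0},{"claw":0,"dx":0,"dy":0,"dz":-63,"twist":0},{"claw":0,"dx":0,"dy":0,"dz":-63,"twist":0}]' 30
python3 -m pendant '[{"claw":0,"dx":0,"dy":0,"dz":0,"twist":0},{"claw":0,"dx":0,"dy":0,"dz":0,"twist":0}]'
```

```text
clock: 3.3
tool_pos: [0.4922, 0.2559, 0.0765]
eef_rot: [0.138, 0.99, 0.001, 0.001]
contact_force: [1.6, 8.3, 0.2]
opening: 0.172
finger_force: 4.0
clock: 3.5
tool_pos: [0.4923, 0.2565, 0.0764]
eef_rot: [0.138, 0.99, 0.001, 0.001]
contact_force: [0.5, 2.7, 3.9]
opening: 0.157
finger_force: 30.0
```

Gripped on the bar (14 mm opening). Turn clockwise.

```bash
python3 -m pendant '[{"claw":0,"dx":0,"dy":0,"dz":0,"twist":-0.12},{"claw":0,"dx":0,"dy":0,"dz":0,"twist":-0.24},{"claw":0,"dx":0,"dy":0,"dz":0,"twist":-0.36},{"claw":0,"dx":0,"dy":0,"dz":0,"twist":-0.48},{"claw":0,"dx":0,"dy":0,"dz":0,"twist":-0.6},{"claw":0,"dx":0,"dy":0,"dz":0,"twist":-0.7},{"claw":0,"dx":0,"dy":0,"dz":0,"twist":-0.8},{"claw":0,"dx":0,"dy":0,"dz":0,"twist":-0.8}]'
python3 - <<'E'
from h import *
s=r.get_state();print(s["q"],s["moment"])
for c in("top","scene"):
    im,d=eyes.snapshot(c); find(c)
    a=im[160:270,165:290] if c=="top" else im[165:260,345:460]
    cv2.imwrite(f"pics/{c}4.png",cv2.resize(a,None,fx=5,fy=5,interpolation=cv2.INTER_CUBIC))
E
```

```text
clock: 4.3
tool_pos: [0.4926, 0.2568, 0.0764]
eef_rot: [0.513, 0.858, 0.002, 0.001]
contact_force: [0.8, 3.1, 6.0]
opening: 0.155
finger_force: 30.0
[-5.62734518e-01  8.44001629e-01 -1.02896976e-03  1.90644291e+00
  8.11233618e-04  3.87757431e-01 -7.10479080e-02] [ 0.62470319 -0.15475447 -0.08822092]
top slack_arm 0.75 [252. 200.] [0.5565 0.146  0.07  ]
top slack_mark 0.94 [255. 205.] [0.5433 0.1379 0.07  ]
top set_arm 0.55 [430. 225.] [ 0.5031 -0.3099  0.07  ]
scene slack_knob 0.46 [419. 200.] [0.4948 0.2614 0.09  ]
scene slack_arm 0.49 [370. 227.] [0.5654 0.1332 0.07  ]
scene slack_mark 0.64 [376. 220.] [0.5431 0.1488 0.07  ]
scene set_arm 0.47 [201. 207.] [ 0.5064 -0.3094  0.07  ]
```

View pics/top4.png

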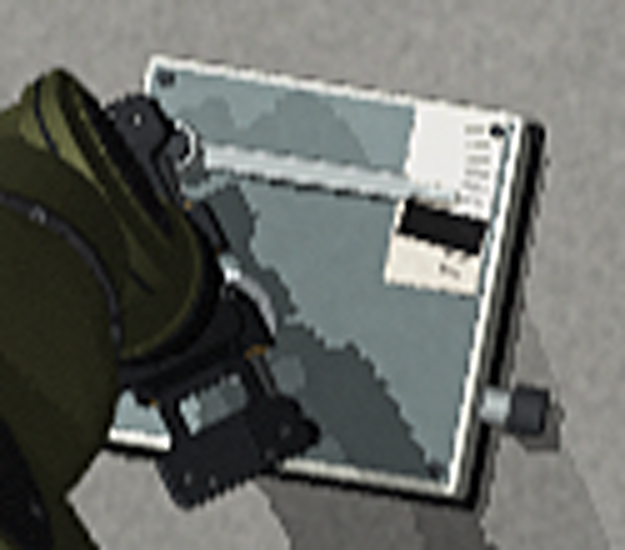

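```bash
python3 -m pendant '[{"claw":0,"dx":0,"dy":0,"dz":0,"twist":-0.12},{"claw":0,"dx":0,"dy":0,"dz":0,"twist":-0.24},{"claw":0,"dx":0,"dy":0,"dz":0,"twist":-0.35},{"claw":0,"dx":0,"dy":0,"dz":0,"twist":-0.35}]'
python3 - <<'E'
from h import *
A=[]
for c in("top","scene"):
    im,d=eyes.snapshot(c); find(c)
    a=im[180:225,235:280] if c=="top" else im[205:250,350:395]
    A.append(cv2.resize(a,None,fx=8,fy=8,interpolation=cv2.INTER_CUBIC))
cv2.imwrite("pics/p5.png",np.hstack(A))
E
```

```text
clock: 5.2
tool_pos: [0.4927, 0.2569, 0.0764]
eef_rot: [0.655, 0.756, 0.002, 0.0]
contact_force: [1.6, 2.7, 5.7]
opening: 0.158
finger_force: 30.0
top slack_knob 0.65 [254. 205.] [0.5391 0.1387 0.09  ]
top slack_knob 0.57 [205. 222.] [0.4926 0.259  0.09  ]
top slack_arm 0.6 [252. 204.] [0.5454 0.1447 0.07  ]
top slack_mark 0.72 [254. 206.] [0.5411 0.1401 0.07  ]
top set_arm 0.65 [431. 223.] [ 0.5069 -0.3119  0.07  ]
scene slack_knob 0.43 [421. 203.] [0.503  0.2657 0.09  ]
scene slack_arm 0.76 [373. 224.] [0.5573 0.1418 0.07  ]
scene slack_mark 0.92 [377. 220.] [0.5434 0.1526 0.07  ]
scene set_arm 0.76 [201. 207.] [ 0.507  -0.3091  0.07  ]
```

View pics/p5.png

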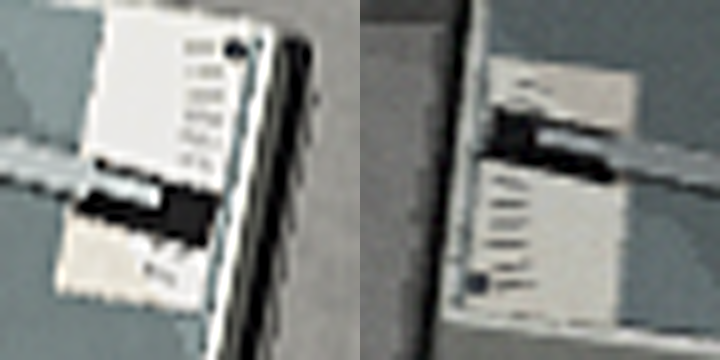

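```bash
python3 -m pendant '[{"claw":0,"dx":0,"dy":0,"dz":0,"twist":-0.04},{"claw":0,"dx":0,"dy":0,"dz":0,"twist":-0.04},{"claw":0.5,"dx":0,"dy":0,"dz":0,"twist":-0.04},{"claw":0.5,"dx":0,"dy":0,"dz":0,"twist":-0.04},{"claw":0.5,"dx":0,"dy":0,"dz":0,"twist":-0.04},{"claw":0.5,"dx":0,"dy":0,"dz":0,"twist":-0.04}]'
python3 -m pendant '[{"claw":0.5,"dx":0,"dy":0,"dz":20,"twist":0},{"claw":0.5,"dx":0,"dy":0,"dz":60,"twist":0},{"claw":0.5,"dx":0,"dy":0,"dz":110,"twist":0},{"claw":0.5,"dx":0,"dy":0,"dz":150,"twist":0},{"claw":0.5,"dx":0,"dy":0,"dz":150,"twist":0},{"claw":0.5,"dx":0,"dy":0,"dz":150,"twist":0}]'
python3 - <<'E'
from h import *
A=[]
for c in("top","scene"):
    im,d=eyes.snapshot(c); find(c)
    a=im[180:225,235:280] if c=="top" else im[205:250,350:395]
    A.append(cv2.resize(a,None,fx=8,fy=8,interpolation=cv2.INTER_CUBIC))
cv2.imwrite("pics/p6.png",np.hstack(A))
E
```

```text
clock: 6.3
tool_pos: [0.4912, 0.2546, 0.0754]
eef_rot: [0.67, 0.743, -0.001, -0.0]
contact_force: [0.4, -0.6, -0.1]
opening: 0.489
finger_force: 0.0
clock: 6.9
tool_pos: [0.4916, 0.2552, 0.2263]
eef_rot: [0.67, 0.743, 0.001, 0.0]
contact_force: [-0.0, -0.4, -1.0]
opening: 0.498
finger_force: 0.0
top slack_knob 0.74 [206. 224.] [0.4877 0.2547 0.09  ]
top slack_arm 0.67 [255. 204.] [0.5461 0.138  0.07  ]
top slack_arm 0.63 [254. 207.] [0.5373 0.1402 0.07  ]
top slack_mark 0.94 [254. 204.] [0.5445 0.1402 0.07  ]
top set_arm 0.58 [430. 223.] [ 0.5068 -0.3089  0.07  ]
scene slack_arm 0.74 [374. 217.] [0.5338 0.1457 0.07  ]
scene slack_arm 0.57 [374. 220.] [0.5431 0.1439 0.07  ]
scene slack_mark 0.75 [376. 218.] [0.5395 0.1495 0.07  ]
scene set_arm 0.61 [200. 210.] [ 0.516  -0.3124  0.07  ]
```

View pics/p6.png

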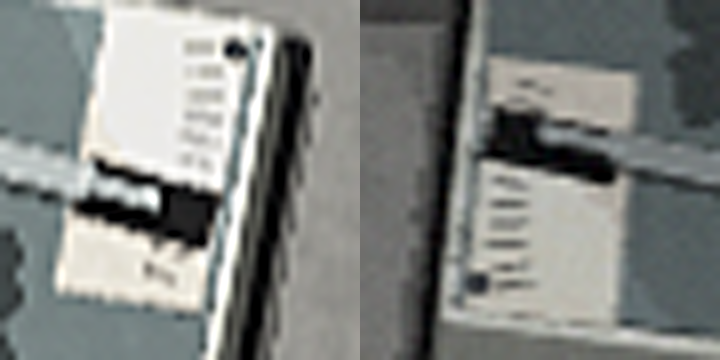

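The pointer tip sits mid-band in both views: about (155,198) in the top crop and (545,133) in the scene crop. It held after release, and the gripper is clear.

```bash
python3 -c "
from plant import r
print(r.finish_job())"
```

```text
the job is handed in; nothing more can be done
None
```

I turned the slack clamp's knob clockwise about 1.2 rad and let go; its pointer now stands mid-band. The robot never touched the other clamp, and the job is handed in at about 7 s of the 32 s allowed.

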